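# Release a box of screws from the lever-operated dispenser

### The job

Press the red lever of the screw-box dispenser all the way down with the fingertips so that its yellow lid lifts, and keep it down until the box of screws waiting under the lid has slid into the low end of the chute and come to rest. Then let the lever up slowly, over a second or more, so that the lid closes fully without dropping or slamming, and move clear. Do not touch the lid or the box, and leave the jar, the tape measure and the glue bottle where they are.

Things in the scene. Friction and masses are not known exactly. Their poses are not given: they have to be found in the camera images.
- dispenser: Fixed dispenser. Origin on the bench, below the middle of the hinge shaft (165 mm up, along its y); z up. Green chute 77 mm wide with lid on its -x side, sloping 0.35 rad down to -x, low end at x = -225 mm. Lever on its +x side over bare bench. Uprights at the shaft 96 mm over their outsides, 182 mm tall. Base x -235 to +25, y -60 to +60 mm. Its +x points to the robot's right, give or take 1.2 rad.
- lever_pad (a point): Centre of the top face of the lever's red end pad (34 mm along the lever, 36 wide, 8 thick): 110 mm from the shaft along the lever, 8 mm above its mid-plane; moves with it. In the dispenser's frame: at rest x 101, y 0, z 210 mm, sloping 0.35 rad up away from the shaft; fully pressed x 109, z 146 mm, sloping 0.25 rad down.
- lever (a joint): Angle of the rocker (lever and lid in one piece on the shaft): 0 = lever up, lid closed; 0.6 rad = lever fully down at its stop, lid fully open. The lid falls shut fast if the lever is let go. About 2 to 4 N straight down on the pad presses it.
- lid: Yellow lid 120 x 64 mm with a front plate 52 mm tall at its lower end that holds back the box of screws; in one piece with the lever, so it rises as the lever goes down. Origin on the hinge shaft. Not to be touched.
- screw_box_center (a point): Centre of the yellow and dark blue box of screws, 55 x 85 x 45 mm. It starts on the slope under the lid, long side along the chute, about 55 mm to -x of the shaft; once released it slides by itself to the end wall, centre near x -167, y 0, z 70 mm in the dispenser's frame. Not to be touched.
- screw_jar_center (a point): Bystander: centre of the jar of screws with a red lid, 67 mm across, 90 mm tall, loose on the bench.
- tape_measure_center (a point): Bystander: centre of the yellow and black tape measure, 65 x 81 x 33 mm, loose on the bench.
- glue_bottle_center (a point): Bystander: half-way up the white glue bottle with a red label and an orange nozzle, 57 mm across, 166 mm tall, standing loose on the bench.
- screw_box: The same box of screws; origin at the centre of its underside, z out of its top, its y along the 85 mm side.
Mind the look-alikes: they are no part of the job. Leave any purple or turquoise look-alike of the screw_box alone.

How it is judged:
On the way:
1. the lever is held down (lid open past 0.5 rad) with the box of screws at rest in the low end of the chute (value of joint lever above 0.5 rad and x of screw_box_center in the frame of dispenser between -0.2 and -0.155 m and y of screw_box_center in the frame of dispenser between -0.02 and 0.02 m and z of screw_box_center in the frame of dispenser below 0.12 m and linear speed of screw_box below 0.03 m/s), for 0.3 s.
At the end, for the whole second after the job is handed in: The lid is closed again (lever within 0.03 rad of its rest) and the box of screws lies still in the low end of the chute, its centre 155 to 200 mm down-chute of the shaft, within 20 mm of the chute's middle and less than 120 mm above the bench (value of joint lever below 0.03 rad and x of screw_box_center in the frame of dispenser between -0.2 and -0.155 m and y of screw_box_center in the frame of dispenser between -0.02 and 0.02 m and z of screw_box_center in the frame of dispenser below 0.12 m and linear speed of screw_box below 0.03 m/s); the robot touches nothing.
It fails at once if the lid drops or slams (the lever comes up faster than 1.5 rad/s) (velocity of joint lever below -1.5 rad/s).
It fails at once if the robot touches the lid (contact force between any of the fingers, the arm and lid above 0.5 N).
It fails at once if the robot touches, lifts or carries the box of screws (contact force between any of the fingers, the arm and screw_box above 0.5 N).
It fails at once if the jar, the tape measure or the glue bottle is moved more than 20 mm (distance of any of screw_jar_center, tape_measure_center, glue_bottle_center from where it was at the start of the episode above 0.02 m).
It also fails if it takes over 38 s, if anything falls off the work surface, if the arm or the gripper's body presses on something with over 40 N, if the wrist force passes 120 N, or if a joint passes its speed limit or range.

### The arm

A 6-joint arm with a two-finger parallel gripper is mounted at the origin on a cart in front of the work surface, level with it; the furniture and walls round the work are solid. World frame = base frame: x ahead of the robot, y to its left, z up, the work surface at z = 0. Lengths are in m, angles in rad, forces in N, time in s.
With the tool pointing down it reaches from about 0.3 to 0.775 m from the base axis. Payload 14.6 kg.
Tool frame: the origin (TCP) lies on the centre line of the jaws, within the pads' length; the fingertips stand ctrl.tcp_to_tips ahead of it and the grasp point (between the pads) lies 11 mm behind it (ctrl.tcp_to_tips is the distance from the TCP to the fingertips, in m); z points along the fingers, y is the line along which they close (so a half turn about z gives the same grasp; the last joint's range is limited). The gripper opens to 85 mm and grips with 20 to 120 N. Pads are 22 mm wide; open, the fingers measure 114 mm over their backs; the gripper's body (76 mm by 85 mm) begins 54 mm behind the grasp point. The pads swing forward as they close: fully open they stand 13 mm farther back than shut.
Start: joints at [-1.199, 0.3, 1.521, -0, 1.321, -0.067], TCP at [0.234, -0.498, 0.239] pointing down, gripper open.
Joint ranges: [-3.03, 3.03], [-0.79, 2.21], [0.23, 2.52], [-1.04, 4.18], [0, 3.07], [-2.55, 2.55]. Speed limits (rad/s): [2.22, 2.22, 2.57, 3.14, 3.14, 3.14].

### API

Orientations are given as a unit quaternion [x, y, z, w].
In Python, from rig import ctrl gives the robot as it stands.
- The arm moves only by the tool jog_arm, never from a script. Its arguments are lists of equal length, an entry for each row: "dr": the turn, a rotation vector about the tool's x, y, z in degrees, a list of three; "translation": the shift along the tool's x, y, z in cm, a list of three; "hand": the closure, from -1 (fully open) to 1 (shut). In form: {"dr": [[ax, ay, az], ...], "translation": [[x, y, z], ...], "hand": [hand, ...]}. A call has 1 to 20 rows; each row is the pose to reach, as a shift and turn from the pose commanded when the call began, along the tool's axes at that moment; what a row does not reach only later rows make up. A row lasts 1/12 s, in which the tool goes at most 41.7 mm and 7.16 degrees, less where a joint would pass 70% of its speed; a pose out of reach is approached as far as the arm can. A call with a gripper value outside its range is refused whole. The fingers move at their own pace and stop on an object; "newtons" is the grip in N (left out, the last holds). Time passes only in rows, so rows that repeat a pose let the fingers close. It gives the time, the measured TCP pose, the force, the opening and the grip force at its end, in the units of the state.
- ctrl.sense(): the state, without advancing time (a new reading comes with each control period).
- ctrl.capture(name): name is "scene" or "top" or "wrist"; returns a dict with "img" (420x560x3 uint8, blue, green, red), "camera_matrix" (3x3 intrinsics, pixels), "world_from_camera" (4x4, takes a point from camera to world coordinates); the wrist camera has in their place "tool_from_camera" (4x4, takes a point from camera to tool coordinates, whose origin is the TCP and whose axes are the flange's). Camera axes: x right, y up, looking along -z (the intrinsics and any distortion apply to the point x, -y, -z); pixel columns grow to the right and rows downward; lengths in m; the calibration is good to about 2 mm. The wrist camera is an equidistant fisheye: a pixel r from the principal point sees the ray r / f radians off the axis. A picture is of the moment at which its call begins: read the wrist's pose just before it. There is no depth.
- ctrl.finish_job(): hands the job in; it is judged then, once.
The state is a dict: "t": time; "q": joint angles; "dq": joint speeds; "joint_efforts": joint torques, N m; "eef_pos": TCP position; "tool_rot": TCP orientation; "ft_force": force on the tool from outside, world axes, zero at the start; "ft_torque": the same for the moment, N m; "gripper_width": opening from 0.0 (shut) to 1.0 (fully open); "finger_force": force on a finger pad.
Only numpy, scipy, OpenCV 4.12 (cv2) and the standard library are available. Lean on these libraries where they do the work, as an engineer would, in place of code of your own. Each camera call takes 0.05 s, during which the arm holds its last target. There are 200 camera calls.

## Working session

There is one attempt and no reset: what is moved stays moved. The work goes in short steps, Python scripts to look and compute and a tool call to move; the robot and the scene stay as the last step left them, time stands still between calls to the robot, and variables do not carry over. Pictures are saved under pics/ and viewed, at most 10 in all, crops included, and the job is handed in when it is done.

Besides the shell and the picture viewer there is one more tool, called in YAML: its name, and indented under it one key for each argument. jog_arm: Moves the arm, as the interface text tells. Its arguments: {"type":"object","properties":{"dr":{"type":"array","items":{"type":"array","items":{"type":"number"}}},"translation":{"type":"array","items":{"type":"array","items":{"type":"number"}}},"hand":{"type":"array","items":{"type":"number"}},"newtons":{"type":"number"}},"required":["dr","translation","hand"]}

```bash
mkdir -p pics
python3 - <<'E'
from rig import ctrl
import cv2,numpy as np,pickle
s=ctrl.sense();print(s,ctrl.tcp_to_tips)
d={}
for n in("scene","top"):
    c=ctrl.capture(n);d[n]=c;cv2.imwrite(f"pics/{n}0.png",c["img"]);print(n,c["camera_matrix"],c["world_from_camera"],[k for k in c])
pickle.dump(d,open("c0.pkl","wb"))
E
```

```text
{'t': 0.0, 'q': array([-1.19860813e+00,  3.00481814e-01,  1.52163188e+00, -2.71147484e-05,
        1.32067833e+00, -6.66004166e-02]), 'dq': array([ 2.49815844e-03,  3.38784334e-04, -6.55430981e-04,  7.88827215e-04,
       -3.91210532e-05,  7.31938820e-04]), 'joint_efforts': array([-2.64741948e-04, -5.43501878e+01, -3.61794734e+01, -4.64632092e-05,
        3.99494078e-03, -5.58708177e-05]), 'eef_pos': array([ 0.2335682 , -0.4976779 ,  0.23869394]), 'tool_rot': array([ 9.76028543e-01,  2.17641732e-01, -1.04252487e-04, -5.90698949e-04]), 'ft_force': array([ 0.049965  ,  0.8995107 , -0.13123072]), 'ft_torque': array([ 0.00473819, -0.01191735, -0.02487506]), 'finger_force': 0.0, 'gripper_width': 1.0018861608622283} 0.008
scene [[526.46634429   0.         283.40738556]
 [  0.         526.46634429 208.22287575]
 [  0.           0.           1.        ]] [[-0.51758594  0.55836164 -0.64833407 -0.16006932]
 [-0.8555934  -0.33062323  0.39830668  0.43364751]
 [ 0.00804487  0.76086829  0.64885647  0.85148915]
 [ 0.          0.          0.          1.        ]] ['img', 'camera_matrix', 'world_from_camera']
top [[401.50401214   0.         272.12025741]
 [  0.         401.50401214 209.51808337]
 [  0.           0.           1.        ]] [[ 0.00297212  0.99814062 -0.06088084  0.50214582]
 [-0.99992677  0.00368064  0.01152896  0.00237799]
 [ 0.0117316   0.06084212  0.99807846  1.08905655]
 [ 0.          0.          0.          1.        ]] ['img', 'camera_matrix', 'world_from_camera']
```

View pics/top0.png

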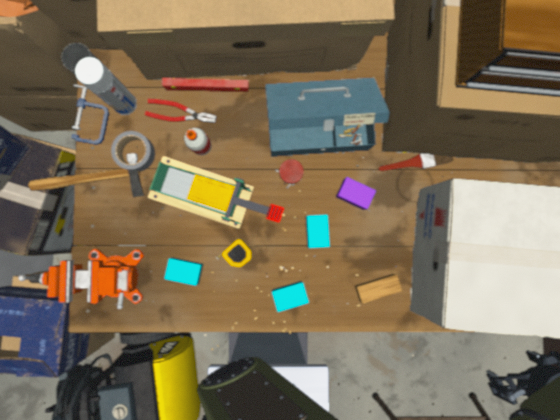

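View pics/scene0.png

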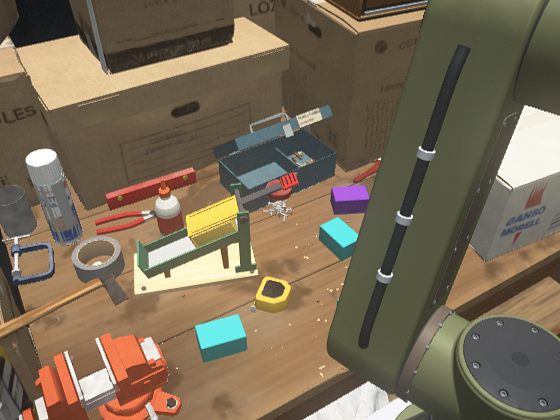

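The top view shows the red pad at about (276,213) and the base corners at about (161,156), (149,195), (254,186) and (243,226). The jar's red lid is at (291,171), the tape at (237,253) and the glue bottle at (196,140). In the scene view the lever pad stands just in front of the jar.

```bash
cat > h.py <<'E'
import numpy as np
def ray(c,u,v,z):
    K=c["camera_matrix"];T=c["world_from_camera"]
    d=T[:3,:3]@np.array([(u-K[0,2])/K[0,0],-(v-K[1,2])/K[1,1],-1]);o=T[:3,3]
    return o+d*(z-o[2])/d[2]
def proj(c,p):
    K=c["camera_matrix"];T=c["world_from_camera"];q=T[:3,:3].T@(np.asarray(p)-T[:3,3])
    return K[0,2]-K[0,0]*q[0]/q[2],K[1,2]+K[1,1]*q[1]/q[2]
E
python3 - <<'E'
import pickle,cv2,numpy as np
from h import *
d=pickle.load(open("c0.pkl","rb"));c=d["top"];im=c["img"]
hsv=cv2.cvtColor(im,cv2.COLOR_BGR2HSV)
m=(((hsv[...,0]<6)|(hsv[...,0]>174))&(hsv[...,1]>170)&(hsv[...,2]>90)).astype(np.uint8)
n,l,st,ce=cv2.connectedComponentsWithStats(m)
for i in range(1,n):
    if st[i,4]>40:print(st[i],ce[i])
i=l[213,276];pc=ce[i];pad=ray(c,*pc,.210);print("pad",pad)
for uv in[(161,156),(149,195),(254,186),(243,226)]:print(uv,ray(c,*uv,.01))
print("jar",ray(c,291,171,.09),"tape",ray(c,237,253,.033),"glue",ray(c,196,140,.1))
cor=np.array([ray(c,*uv,.01)[:2] for uv in[(161,156),(149,195),(254,186),(243,226)]])
ax=(cor[2]+cor[3]-cor[0]-cor[1]);yaw=np.arctan2(ax[1],ax[0]);print("yaw",yaw)
e=np.array([np.cos(yaw),np.sin(yaw)]);o=cor.mean(0)+.105*e;print("origin from base",o,"pad from base",o+.101*e, "pad-origin dir",pad[:2]-o)
v=cv2.resize(im[120:280,130:350],None,fx=3.6,fy=3.6,interpolation=cv2.INTER_CUBIC);cv2.imwrite("pics/crop.png",v)
E
```

```text
[177  83  57   8 180] [202.57222222  87.91666667]
[148  99  38  11 155] [166.57419355 102.89032258]
[145 112  39   9 158] [164.39240506 116.87974684]
[380 156  41  14 129] [404.86046512 163.49612403]
[266 204  18  18 212] [274.70754717 212.81603774]
pad [ 0.54854269 -0.01347115  0.21      ]
(161, 156) [0.71193981 0.2910433  0.01      ]
(149, 195) [0.60585592 0.32111415 0.01      ]
(254, 186) [0.63142382 0.03904724 0.01      ]
(243, 226) [0.52336343 0.06793702 0.01      ]
jar [ 0.66008712 -0.05624927  0.09      ] tape [0.45229301 0.08169852 0.033     ] glue [0.7351178  0.18093174 0.1       ]
yaw -1.8829270020740156
origin from base [0.58590161 0.07985888] pad from base [ 0.55488581 -0.01626095] pad-origin dir [-0.03735892 -0.09333003]
```

View pics/crop.png

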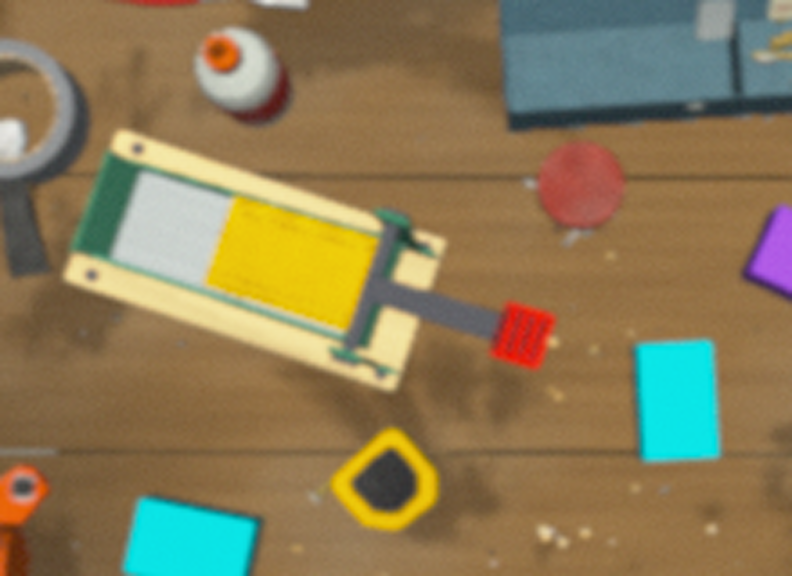

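jog_arm:
  dr:
    - [0, 0, 0]
    - [0, 0, 0]
    - [0, 0, -47]
    - [0, 0, -47]
    - [0, 0, -47]
    - [0, 0, -47]
    - [0, 0, -47]
    - [0, 0, -47]
    - [0, 0, -47]
    - [0, 0, -47]
    - [0, 0, -47]
    - [0, 0, -47]
    - [0, 0, -47]
    - [0, 0, -47]
    - [0, 0, -47]
    - [0, 0, -47]
    - [0, 0, -47]
    - [0, 0, -47]
    - [0, 0, -47]
    - [0, 0, -47]
  translation:
    - [0, 0, -4]
    - [0, 0, -8]
    - [48.9, -30.3, -8]
    - [48.9, -30.3, -8]
    - [48.9, -30.3, -8]
    - [48.9, -30.3, -8]
    - [48.9, -30.3, -8]
    - [48.9, -30.3, -8]
    - [48.9, -30.3, -8]
    - [48.9, -30.3, -8]
    - [48.9, -30.3, -8]
    - [48.9, -30.3, -8]
    - [48.9, -30.3, -8]
    - [48.9, -30.3, -8]
    - [48.9, -30.3, -8]
    - [48.9, -30.3, -8]
    - [48.9, -30.3, -8]
    - [48.9, -30.3, -8]
    - [48.9, -30.3, -8]
    - [48.9, -30.3, -8]
  hand: [1, 1, 1, 1, 1, 1, 1, 1, 1, 1, 1, 1, 1, 1, 1, 1, 1, 1, 1, 1]

```text
t: 1.77
eef_pos: [0.5472, -0.0168, 0.3193]
tool_rot: [0.809, 0.588, -0.0, 0.0]
ft_force: [-0.7, 0.1, 1.1]
gripper_width: -0.0
finger_force: 0.0
```

Run:
```python
from rig import ctrl
import cv2,numpy as np,pickle
from scipy.spatial.transform import Rotation as R
from h import *
s=ctrl.sense();c=ctrl.capture("wrist");cv2.imwrite("pics/w1.png",c["img"])
Rm=R.from_quat(s["tool_rot"]).as_matrix();print(s["t"],s["eef_pos"],Rm.round(3),s["ft_force"],s["gripper_width"],s["q"])
pickle.dump((s,c),open("w1.pkl","wb"))
# predicted pixels of pad from two estimates, refined
T=np.eye(4);T[:3,:3]=Rm;T[:3,3]=s["eef_pos"];W=T@c["tool_from_camera"];K=c["camera_matrix"]
def fproj(p):
    q=W[:3,:3].T@(p-W[:3,3]);v=np.array([q[0],-q[1],-q[2]]);r=np.hypot(v[0],v[1]);th=np.arctan2(r,v[2])
    return K[0,2]+K[0,0]*th*v[0]/r,K[1,2]+K[1,1]*th*v[1]/r
print("pad pred",fproj(np.array([.548,-.0145,.21])), "shaft",fproj(np.array([.582,.08,.165])))
def fray(u,v,z):
    a=np.array([(u-K[0,2])/K[0,0],(v-K[1,2])/K[1,1]]);th=np.hypot(*a);d=np.array([*(np.sin(th)*a/th),np.cos(th)])
    d=W[:3,:3]@np.array([d[0],-d[1],-d[2]]);return W[:3,3]+d*(z-W[2,3])/d[2]
hsv=cv2.cvtColor(c["img"],cv2.COLOR_BGR2HSV)
m=(((hsv[...,0]<6)|(hsv[...,0]>174))&(hsv[...,1]>150)&(hsv[...,2]>80)).astype(np.uint8)
n,l,st,ce=cv2.connectedComponentsWithStats(m)
for i in range(1,n):
    if st[i,4]>150:print(st[i],ce[i],fray(*ce[i],.21))
```

```text
1.7667 [ 0.54722071 -0.01675354  0.31928678] [[ 0.308  0.951 -0.   ]
 [ 0.951 -0.308 -0.   ]
 [-0.    -0.    -1.   ]] [-0.67073619  0.09593484  1.13854241] -0.00021265426202749223 [-9.74489746e-02  2.46438988e-01  1.40428050e+00 -1.36915658e-04
  1.49102561e+00  2.15405319e-01]
pad pred (np.float64(280.52967643764663), np.float64(202.07339624214808)) shaft (np.float64(284.08252233855956), np.float64(76.40911512649438))
[464   0  28  55 656] [477.29268293  25.76676829] [0.7524105  0.08265244 0.21      ]
[ 257  179   45   43 1232] [278.72646104 197.94805195] [ 0.54769766 -0.01081985  0.21      ]
[401 294  27  41 372] [412.18817204 315.31182796] [ 0.63701486 -0.16817795  0.21      ]
```

View pics/w1.png

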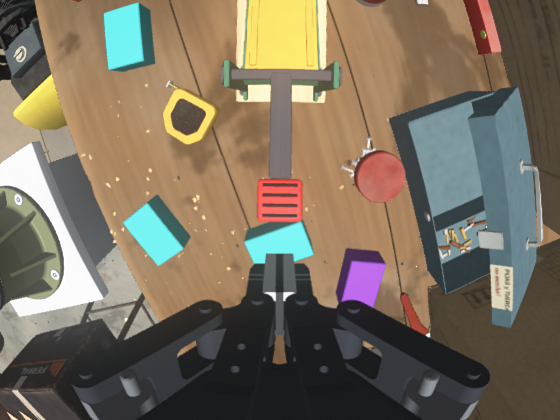

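The wrist view shows the pad centred at (280,200), matching the prediction of (281,202) to about 4 mm. The lever is aligned with tool x, and nothing stands under the descent.

jog_arm:
  dr:
    - [0, 0, 0]
    - [0, 0, 0]
    - [0, 0, 0]
    - [0, 0, 0]
    - [0, 0, 0]
    - [0, 0, 0]
    - [0, 0, 0]
    - [0, 0, 0]
    - [0, 0, 0]
    - [0, 0, 0]
    - [0, 0, 0]
    - [0, 0, 0]
    - [0, 0, 0]
    - [0, 0, 0]
    - [0, 0, 0]
    - [0, 0, 0]
    - [0, 0, 0]
    - [0, 0, 0]
    - [0, 0, 0]
    - [0, 0, 0]
  translation:
    - [-0.5, 0, 3]
    - [-0.5, 0, 6]
    - [-0.5, 0, 8]
    - [-0.5, 0, 9]
    - [-0.5, 0, 9.5]
    - [-0.5, 0, 10]
    - [-0.6, 0, 10.5]
    - [-0.6, 0, 11]
    - [-0.7, 0, 11.5]
    - [-0.7, 0, 12]
    - [-0.8, 0, 12.5]
    - [-0.8, 0, 13]
    - [-0.9, 0, 13.5]
    - [-0.9, 0, 14]
    - [-1, 0, 14.5]
    - [-1, 0, 15]
    - [-1.1, 0, 15.5]
    - [-1.1, 0, 15.8]
    - [-1.1, 0, 15.8]
    - [-1.1, 0, 15.8]
  hand: [1, 1, 1, 1, 1, 1, 1, 1, 1, 1, 1, 1, 1, 1, 1, 1, 1, 1, 1, 1]

```text
t: 3.48
eef_pos: [0.5441, -0.0264, 0.1611]
tool_rot: [0.808, 0.589, -0.0, -0.0]
ft_force: [-0.6, 0.2, 2.7]
gripper_width: 0.002
finger_force: 1.4
```

Run:
```python
from rig import ctrl
import cv2
s=ctrl.sense();a=ctrl.capture("wrist")["img"];b=ctrl.capture("scene")["img"]
print(s["t"],s["eef_pos"],s["ft_force"])
v=cv2.hconcat([cv2.resize(a[:300,150:430],None,fx=1.4,fy=1.4),cv2.resize(b[130:310,110:310],(392,420))]);print(v.shape);cv2.imwrite("pics/p1.png",v)
```

```text
3.4833 [ 0.54409408 -0.02638534  0.16113494] [-0.61870882  0.21447946  2.65205927]
(420, 784, 3)
```

View pics/p1.png

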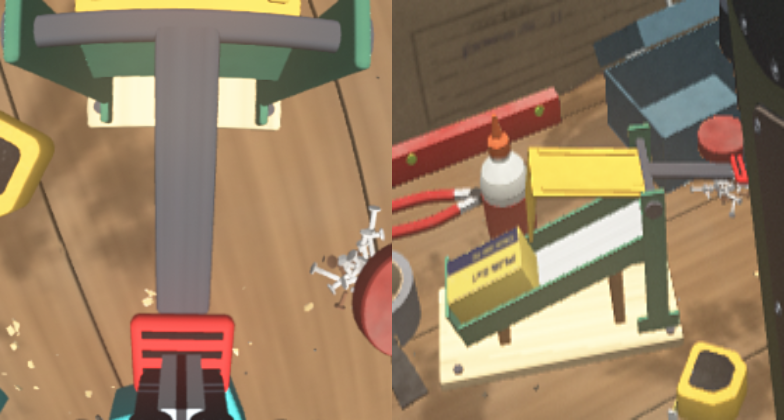

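The fingers are on the pad, the lid is up and the box already lies at the low end of the chute. I'll press the last few mm to the stop and hold.

jog_arm:
  dr:
    - [0, 0, 0]
    - [0, 0, 0]
    - [0, 0, 0]
    - [0, 0, 0]
    - [0, 0, 0]
    - [0, 0, 0]
    - [0, 0, 0]
    - [0, 0, 0]
    - [0, 0, 0]
    - [0, 0, 0]
  translation:
    - [0, 0, 0.1]
    - [0, 0, 0.2]
    - [0, 0, 0.3]
    - [0, 0, 0.4]
    - [0, 0, 0.4]
    - [0, 0, 0.4]
    - [0, 0, 0.4]
    - [0, 0, 0.4]
    - [0, 0, 0.4]
    - [0, 0, 0.4]
  hand: [1, 1, 1, 1, 1, 1, 1, 1, 1, 1]

```text
t: 4.42
eef_pos: [0.5443, -0.0263, 0.1573]
tool_rot: [0.808, 0.589, 0.0, 0.0]
ft_force: [-0.6, 1.3, 3.2]
gripper_width: -0.004
finger_force: 1.3
```

jog_arm:
  dr:
    - [0, 0, 0]
    - [0, 0, 0]
    - [0, 0, 0]
    - [0, 0, 0]
    - [0, 0, 0]
    - [0, 0, 0]
    - [0, 0, 0]
    - [0, 0, 0]
  translation:
    - [0, 0, 0.1]
    - [0, 0, 0.2]
    - [0, 0, 0.2]
    - [0, 0, 0.2]
    - [0, 0, 0.2]
    - [0, 0, 0.2]
    - [0, 0, 0.2]
    - [0, 0, 0.2]
  hand: [1, 1, 1, 1, 1, 1, 1, 1]

```text
t: 5.08
eef_pos: [0.5443, -0.0264, 0.1553]
tool_rot: [0.808, 0.589, 0.0, 0.0]
ft_force: [0.9, 0.0, 2.9]
gripper_width: -0.0
finger_force: 1.3
```

Run:
```python
from rig import ctrl
import cv2
s=ctrl.sense();b=ctrl.capture("scene")["img"]
print(s["t"],s["eef_pos"],s["ft_force"])
t=ctrl.capture("top")["img"]
v=cv2.hconcat([cv2.resize(t[140:250,130:300],(392,254)),cv2.resize(b[170:300,110:310],(392,254))]);cv2.imwrite("pics/p2.png",v)
```

```text
5.0833 [ 0.54426249 -0.02635244  0.15533599] [0.91113694 0.02562695 2.92293583]
```

View pics/p2.png

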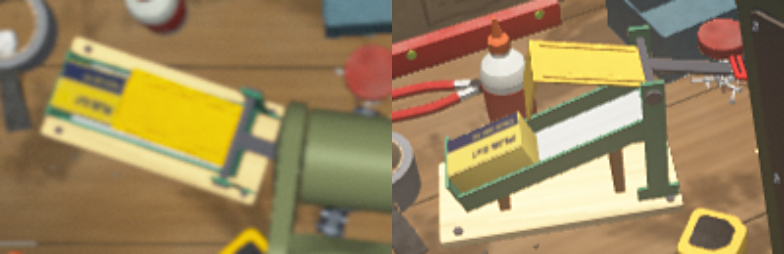

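The box rests square against the end wall and the lid is well clear of it. The stop hasn't shown up in the force yet, so I'll nudge a little further.

jog_arm:
  dr:
    - [0, 0, 0]
    - [0, 0, 0]
    - [0, 0, 0]
    - [0, 0, 0]
    - [0, 0, 0]
    - [0, 0, 0]
  translation:
    - [0, 0, 0.1]
    - [0, 0, 0.2]
    - [0, 0, 0.3]
    - [0, 0, 0.3]
    - [0, 0, 0.3]
    - [0, 0, 0.3]
  hand: [1, 1, 1, 1, 1, 1]

```text
t: 5.68
eef_pos: [0.5445, -0.0262, 0.1535]
tool_rot: [0.808, 0.589, 0.001, 0.0]
ft_force: [-4.9, 1.3, 15.3]
gripper_width: -0.001
finger_force: 7.4
```

The force has risen to 15 N, so the lever is on its stop. Now the slow release.

jog_arm:
  dr:
    - [0, 0, 0]
    - [0, 0, 0]
    - [0, 0, 0]
    - [0, 0, 0]
    - [0, 0, 0]
    - [0, 0, 0]
    - [0, 0, 0]
    - [0, 0, 0]
    - [0, 0, 0]
    - [0, 0, 0]
    - [0, 0, 0]
    - [0, 0, 0]
    - [0, 0, 0]
    - [0, 0, 0]
    - [0, 0, 0]
    - [0, 0, 0]
    - [0, 0, 0]
    - [0, 0, 0]
    - [0, 0, 0]
    - [0, 0, 0]
  translation:
    - [0, 0, -0.2]
    - [0, 0, -0.4]
    - [0, 0, -0.7]
    - [0, 0, -1.0]
    - [0, 0, -1.3]
    - [0, 0, -1.6]
    - [0.1, 0, -1.9]
    - [0.1, 0, -2.2]
    - [0.1, 0, -2.5]
    - [0.2, 0, -2.8]
    - [0.2, 0, -3.1]
    - [0.2, 0, -3.4]
    - [0.3, 0, -3.7]
    - [0.3, 0, -4.0]
    - [0.3, 0, -4.3]
    - [0.4, 0, -4.6]
    - [0.4, 0, -4.9]
    - [0.4, 0, -5.2]
    - [0.5, 0, -5.4]
    - [0.5, 0, -5.6]
  hand: [1, 1, 1, 1, 1, 1, 1, 1, 1, 1, 1, 1, 1, 1, 1, 1, 1, 1, 1, 1]

```text
t: 7.35
eef_pos: [0.5458, -0.0215, 0.2085]
tool_rot: [0.808, 0.589, 0.0, -0.0]
ft_force: [1.1, 2.1, 1.4]
gripper_width: -0.0
finger_force: 1.0
```

jog_arm:
  dr:
    - [0, 0, 0]
    - [0, 0, 0]
    - [0, 0, 0]
    - [0, 0, 0]
    - [0, 0, 0]
    - [0, 0, 0]
    - [0, 0, 0]
    - [0, 0, 0]
    - [0, 0, 0]
    - [0, 0, 0]
    - [0, 0, 0]
    - [0, 0, 0]
    - [0, 0, 0]
    - [0, 0, 0]
    - [0, 0, 0]
    - [0, 0, 0]
    - [0, 0, 0]
    - [0, 0, 0]
  translation:
    - [0, 0, -0.1]
    - [0, 0, -0.2]
    - [0, 0, -0.3]
    - [0, 0, -0.4]
    - [0, 0, -0.5]
    - [0, 0, -0.6]
    - [0, 0, -0.7]
    - [0, 0, -0.8]
    - [0, 0, -0.9]
    - [0, 0, -1.0]
    - [0, 0, -1.1]
    - [0, 0, -1.2]
    - [0, 0, -1.3]
    - [0, 0, -1.4]
    - [0, 0, -1.5]
    - [0, 0, -1.6]
    - [0, 0, -1.7]
    - [0, 0, -1.8]
  hand: [1, 1, 1, 1, 1, 1, 1, 1, 1, 1, 1, 1, 1, 1, 1, 1, 1, 1]

```text
t: 8.85
eef_pos: [0.5457, -0.0217, 0.2262]
tool_rot: [0.808, 0.589, -0.0, -0.0]
ft_force: [-0.4, 0.4, 0.8]
gripper_width: -0.0
finger_force: 0.0
```

jog_arm:
  dr:
    - [0, 0, 0]
    - [0, 0, 0]
    - [0, 0, 0]
    - [0, 0, 0]
    - [0, 0, 0]
    - [0, 0, 0]
    - [0, 0, 0]
    - [0, 0, 0]
    - [0, 0, 0]
    - [0, 0, 0]
    - [0, 0, 0]
    - [0, 0, 0]
  translation:
    - [0, 0, -0.2]
    - [0, 0, -0.4]
    - [0, 0, -0.7]
    - [0, 0, -1.2]
    - [0, 0, -2]
    - [0, 0, -4]
    - [0, 0, -6]
    - [0, 0, -8]
    - [0, 0, -10]
    - [0, 0, -10]
    - [0, 0, -10]
    - [0, 0, -10]
  hand: [1, 1, 1, 1, 1, 1, 1, 1, 1, 1, 1, 1]

```text
t: 9.85
eef_pos: [0.5456, -0.0215, 0.3258]
tool_rot: [0.808, 0.589, -0.0, -0.0]
ft_force: [-0.7, -1.6, -0.0]
gripper_width: -0.001
finger_force: 0.0
```

Run:
```python
from rig import ctrl
import cv2
s=ctrl.sense();b=ctrl.capture("scene")["img"]
print(s["t"],s["eef_pos"],s["ft_force"])
t=ctrl.capture("wrist")["img"]
v=cv2.hconcat([cv2.resize(t[:300,150:430],(392,420)),cv2.resize(b[130:310,110:310],(392,420))]);cv2.imwrite("pics/p3.png",v)
```

```text
9.85 [ 0.54556788 -0.0215486   0.32580668] [-0.67974881 -1.62677408 -0.03618582]
```

View pics/p3.png

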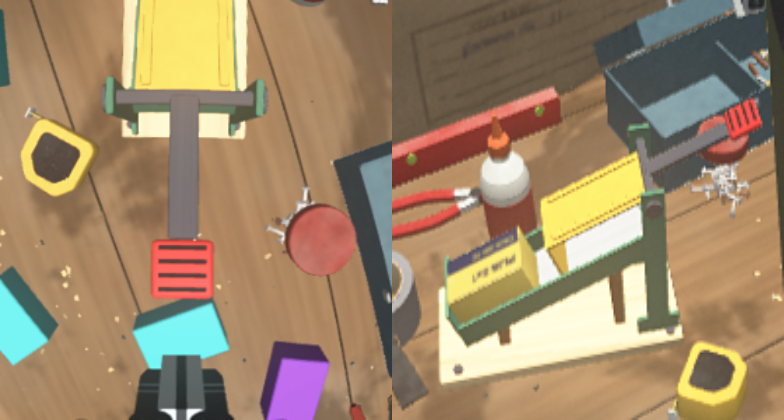

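The lid is closed, the pad is back at its starting pixel (289,180 in the scene view) and the box rests in the low end. The bystanders haven't moved.

```bash
python3 -c "
from rig import ctrl
print(ctrl.finish_job())"
```

```text
the job is handed in; nothing more can be done
None
```

The job is handed in: I pressed the lever to its stop, the box of screws slid to the low end of the chute, and I let the lever up over about 2 s so the lid closed; the arm is clear and the jar, tape measure and glue bottle look unmoved (no verdict was returned).

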